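Close the cake tin that is loaded

ROBOT

A 6-joint arm with a two-finger parallel gripper is mounted at the origin on a cart in front of the work surface, level with it; the furniture and walls round the work are solid. World frame = base frame: x ahead of the robot, y to its left, z up, the work surface at z = 0. Lengths are in mm, angles in degrees, forces in N, time in s.
With the tool pointing down it reaches from about 275 to 825 mm from the base axis. Payload 4.9 kg.
Tool frame: the origin (TCP) lies on the centre line of the jaws, within the pads' length; the fingertips stand 8 mm ahead of it and the grasp point (between the pads) lies 11 mm behind it; z points along the fingers, y is the line along which they close (so a half turn about z gives the same grasp; the last joint's range is limited). The gripper opens to 85 mm and grips with 20 to 120 N. Pads are 22 mm wide; open, the fingers measure 114 mm over their backs; the gripper's body (76 mm by 85 mm) begins 54 mm behind the grasp point. The pads swing forward as they close: fully open they stand 13 mm farther back than shut.
Start: joints at [-81.314, 18.69, -11.035, 60.275, 0, 82.311], TCP at [155.07, -527.704, 213.681] pointing down, gripper open.
Joint ranges: [-152.03, 152.03], [-55.5, 102.48], [-74.3, 77.21], [-110.64, 120.58], [-84.22, 78.4], [-180, 180]. Speed limits (degrees/s): [147.25, 147.25, 180, 180, 180, 180].

INTERFACE

Orientations are given as a 3x3 rotation matrix whose columns are the frame's x, y, z axes.
In Python, from cell import * gives the robot as it stands.
- The arm moves only by the tool send_rows, never from a script. Its argument "plan" is a list of rows, each a list of 7 numbers: the shift along the world's x, y, z in mm, then the turn, a rotation vector about the world's x, y, z in rad, then the finger opening in mm, from 0 to 85.4. In form: [[x, y, z, wx, wy, wz, grip], ...]. A call has 1 to 8 rows; each row shifts and turns the commanded pose from where the row before left it; what a row does not reach is not made up. A row lasts 1/10 s, in which the tool goes at most 50 mm and 8.59 degrees, less where a joint would pass 70% of its speed; a pose out of reach is approached as far as the arm can. A call with a gripper value outside its range is refused whole. The fingers move at their own pace and stop on an object; the grip force is fixed at half the most. Time passes only in rows, so rows that do not move let the fingers close. It gives the time, the measured TCP pose, the force, the opening and the grip force at its end, in the units of the state.
- get_state(): the state, without advancing time (a new reading comes with each control period).
- camera(name): name is "side" or "top" or "wrist"; returns a dict with "image" (400x640x3 uint8, red, green, blue), "intrinsics" (3x3 intrinsics, pixels), "R" (3x3) and "t" (3): a world point X has camera coordinates R X + t. Camera axes: x right, y down, z forward; pixel columns grow to the right and rows downward; lengths in mm; the calibration is good to about 2 mm. A picture is of the moment at which its call begins. There is no depth.
- hand_in(): hands the job in; it is judged then, once.
The state is a dict: "time_s": time; "joints": joint angles; "dq": joint speeds; "effort": joint torques, N m; "eef_pos": TCP position; "tool_rot": TCP orientation; "force": force on the tool from outside, world axes, zero at the start; "wrist_torque": the same for the moment, N m; "finger_gap": opening from 0.0 (shut) to 1.0 (fully open); "grasp_force": force on a finger pad.
Only numpy, scipy, OpenCV 4.12 (cv2) and the standard library are available. Lean on these libraries where they do the work, as an engineer would, in place of code of your own. Each camera call takes 0.05 s, during which the arm holds its last target. There are 200 camera calls.

TASK

One of the two blue tins holds a ring cake, and its lid lies on the table. Pick the lid up by its black knob and set it gently on the loaded tin so that it sits level and fully home on the rim, then let go. Leave the empty tin open, shove neither tin about, and do not press on the cake.

Things in the scene. Friction and masses are not known exactly. Their poses are not given: they have to be found in the camera images.
- lid_knob (a point): Centre of the black knob of the loose lid: the knob is an upright cylinder, 28 mm diameter, 42 mm high; this point is on its axis, 21 mm below its top and 21 mm above the top face of the lid's plate, 39 mm above the underside of the lid. z is the lid's axis, up. The start is on the table with this point 39 mm above it.
- lid: The lid (about 160 g, dark grey steel, round, so its yaw does not matter); origin at the centre of its underside. From below: a tapered plug 14 mm deep, 72 mm diameter at its foot, 88 mm under the plate; then the round dark grey plate with a bright bead, 112 mm diameter, 4 mm thick; then the black knob on top. At the start it lies flat on the table on its plug.
- tin_full: Blue round open tin that holds the ring cake (700 g, loose). 106 mm outside diameter, 100 mm inside, 65 mm high with a steel bead round the rim, inner floor 5 mm up; origin at the centre of its underside, z up. The lid's plug goes into the mouth with 6 mm of play all round, and its plate rests on the rim: fully home, the lid's underside is 51 mm above this origin and the knob's centre 90 mm above it.
- tin_empty: The other blue tin, same make and size, empty; it stays open. Origin at the centre of its underside, z up.
- cake: Chocolate-chip ring cake, 78 mm across, 34 mm high, lying flat on the floor of the loaded tin; its top is 26 mm below the rim, 12 mm clear of the plug of a seated lid. Origin at the centre of its underside, z up.

How it is judged (in metres and radians):
At the end, for the whole second after the job is handed in: The lid sits on the loaded tin, released and at rest: its centre within 12 mm of the tin's axis, its height within 4 mm of fully home (6 mm below), lid and both tins level within 5 degrees, each tin within 40 mm of where it stood, the cake still flat inside its tin (horizontal distance between lid_knob and tin_full below 0.012 m and z of lid_knob in the frame of tin_full between 0.084 and 0.094 m and angle between each of lid_knob, tin_full, tin_empty's own z axis and vertical below 0.09 rad and distance of each of tin_full, tin_empty from where it was at the start of the episode below 0.04 m and z of cake in the frame of tin_full below 0.015 m and horizontal distance between cake and tin_full below 0.02 m and contact force between lid and the fingers below 0.1 N and linear speed of each of lid, tin_full below 0.02 m/s); the robot touches nothing.
It fails at once if a tin is shoved or knocked more than 40 mm from where it stood (distance of any of tin_full, tin_empty from where it was at the start of the episode above 0.04 m).
It fails at once if the lid is dropped (falls freely faster than 0.7 m/s, a drop of about 25 mm) (contact force between lid and the fingers below 0.05 N and linear speed of lid above 0.7 m/s).
It fails at once if the cake is pressed with more than 5 N by the lid or the fingers (contact force between any of lid, the fingers and cake above 5 N).
It also fails if it takes over 32 s, if anything falls off the work surface, if the arm or the gripper's body presses on something with over 40 N, if the wrist force passes 120 N, or if a joint passes its speed limit or range.

## Working session

There is one attempt and no reset: what is moved stays moved. The work goes in short steps, Python scripts to look and compute and a tool call to move; the robot and the scene stay as the last step left them, time stands still between calls to the robot, and variables do not carry over. Pictures are saved under pics/ and viewed, at most 10 in all, crops included, and the job is handed in when it is done.

Besides the shell and the picture viewer there is one more tool, called after "Request:" by a JSON object that holds its "api" and its "payload", one argument or row to a line. send_rows: Moves the arm, as the interface text tells. Its arguments: {"type":"object","properties":{"plan":{"type":"array"}},"required":["plan"]}

```bash
mkdir -p pics; ls; python3 - <<'E'
from cell import *
import cv2, numpy as np
for n in ("top","side"):
    c=camera(n); cv2.imwrite(f"pics/{n}0.png",c["image"][:,:,::-1]); np.savez(f"{n}0.npz",**c)
    print(n,np.round(-c["R"].T@c["t"]),np.round(c["R"],2).tolist(),c["intrinsics"][0,0])
s=get_state();print(s)
E
```

```text
pics
top [ 380. -283.  876.] [[0.03, -1.0, 0.01], [-0.97, -0.03, -0.22], [0.22, 0.0, -0.97]] 381.089492762039
side [597. 477. 382.] [[-1.0, 0.06, 0.02], [0.01, 0.38, -0.92], [-0.06, -0.92, -0.38]] 402.61999539448067
{'time_s': 0.1, 'joints': array([-8.13144209e+01,  1.87267888e+01, -1.10855094e+01,  6.02762978e+01,
        1.71268883e-03,  8.23122181e+01]), 'dq': array([-0.00404841, -0.06004881,  0.12030088, -0.09278405,  0.0935304 ,
       -0.02382649]), 'effort': array([-7.02785255e-04, -4.44241941e+01,  2.63036424e+01,  8.00561247e-03,
       -2.10974986e-04, -1.09827803e-05]), 'eef_pos': array([ 154.99101517, -527.13662021,  212.99612479]), 'tool_rot': array([[ 9.59445173e-01,  2.81895227e-01, -2.03959192e-04],
       [ 2.81895202e-01, -9.59443977e-01,  1.53307156e-03],
       [ 2.36478137e-04, -1.52839323e-03, -9.99998804e-01]]), 'force': array([-0.29389615,  0.11658499, -1.03103872]), 'wrist_torque': array([-0.07793125, -0.040032  , -0.04447612]), 'grasp_force': 0.0, 'finger_gap': 1.0014633148897045}
```

View pics/top0.png

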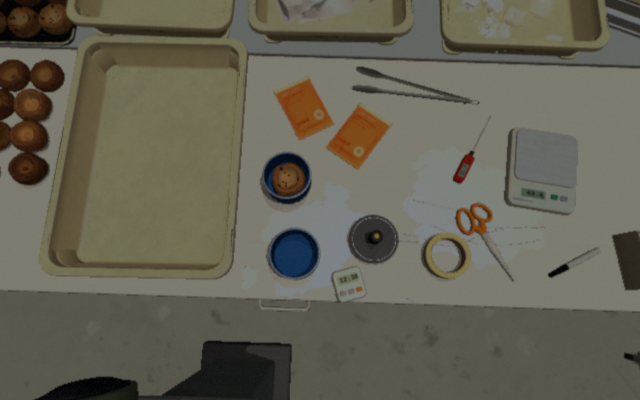

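View pics/side0.png

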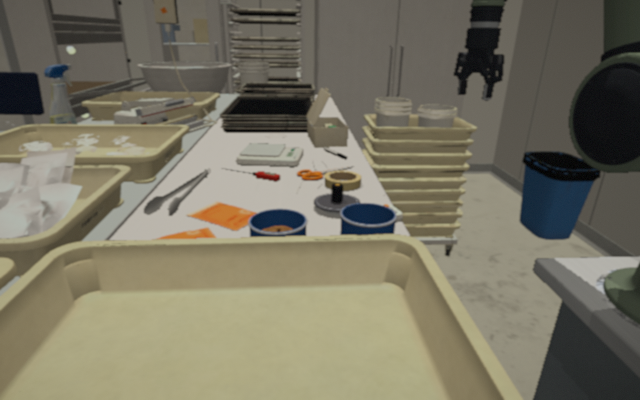

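The top view shows the loaded tin at about (287,177), the empty tin at (294,254) and the lid at (373,239), with its knob top near (375,237). The side view shows the same layout: loaded tin (278,222), empty tin (368,218), knob (337,192). The tins and lid stand clear of other tall things.

```bash
cat >h.py <<'E'
import numpy as np, cv2
def ray(c,uv,z):
    o=-c["R"].T@c["t"]; uv=np.atleast_2d(uv).astype(float)
    d=(c["R"].T@np.linalg.inv(c["intrinsics"])@np.c_[uv,np.ones(len(uv))].T).T
    return o+d*((z-o[2])/d[:,2])[:,None]
def blob(mask,near,r):
    m=np.zeros_like(mask); cv2.circle(m,tuple(int(v) for v in near),r,255,-1); m=cv2.bitwise_and(m,mask)
    cs,_=cv2.findContours(m,cv2.RETR_EXTERNAL,cv2.CHAIN_APPROX_NONE)
    return max(cs,key=cv2.contourArea)
def circ(c,cnt,z):
    P=ray(c,cv2.convexHull(cnt)[:,0,:],z)[:,:2].astype(np.float32)
    q=ray(c,cnt[:,0,:],z)[:,:2]
    A=np.c_[2*q,np.ones(len(q))]; s=np.linalg.lstsq(A,(q**2).sum(1),rcond=None)[0]
    r=np.sqrt(s[2]+s[:2]@s[:2]); return np.round(s[:2],1),round(2*r,1),[np.round(v,1) for v in cv2.minEnclosingCircle(P)]
def pr(c,X):
    p=c["intrinsics"]@(c["R"]@np.array(X,float)+c["t"]); return np.round(p[:2]/p[2],1)
E
python3 - <<'E'
from h import *
c=dict(np.load("top0.npz")); s=dict(np.load("side0.npz"))
im=c["image"]; hsv=cv2.cvtColor(im,cv2.COLOR_RGB2HSV)
blue=cv2.inRange(hsv,(100,110,20),(125,255,255))
T={}
for n,p in (("full",(287,177)),("empty",(294,254))):
    k=blob(blue,p,34); T[n]=circ(c,k,65)[0]; print(n,circ(c,k,65))
dark=cv2.inRange(hsv,(0,0,0),(180,90,120))
k=blob(dark,(373,239),32);print("lid",circ(c,k,18))
blk=cv2.inRange(hsv,(0,0,0),(180,255,45));k=blob(blk,(375,237),14);print("knob",circ(c,k,60),cv2.boundingRect(k))
L=circ(c,blob(dark,(373,239),32),18)[0]
print("side proj",pr(s,[*L,60]),pr(s,[*T["full"],65]),pr(s,[*T["empty"],65]))
v=np.hstack([cv2.resize(im[140:290,250:410],None,fx=4,fy=4)])[:,:,::-1].copy()
cv2.imwrite("pics/c1.png",v)
w=camera("wrist") if 0 else None
E
```

```text
full (array([ 631.1, -204.6]), np.float64(89.6), [array([ 632.1, -204. ]), np.float64(50.5)])
empty (array([ 459.4, -229.7]), np.float64(99.1), [array([ 459.6, -229.5]), np.float64(50.9)])
lid (array([ 501.2, -405.6]), np.float64(118.8), [array([ 501.8, -410.3]), np.float64(66.2)])
knob (array([ 497.3, -398.5]), np.float64(38.8), [array([ 496.5, -399.4]), np.float64(22.2)]) (364, 229, 19, 20)
side proj [337.6 183.9] [278.5 218.9] [367.9 212.3]
```

View pics/c1.png

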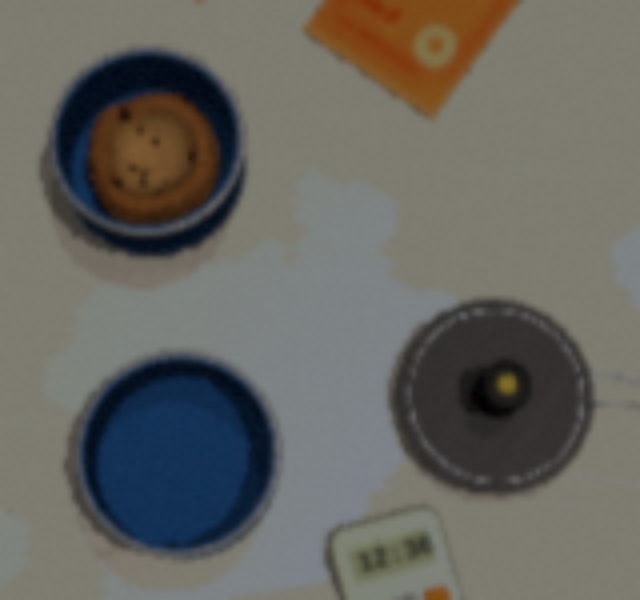

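Crop: the loaded tin's rim is centred near (148,140), the lid's bead near (497,396) and the knob top near (505,384). Next I move to above the lid and look from the wrist.

```bash
python3 - <<'E'
from h import *
c=dict(np.load("top0.npz"))
for n,u,v,z in (("full",148,140,65),("empty",176,453,65),("plate",497,396,18),("knobtop",505,384,60)): print(n,ray(c,[250+u/4,140+v/4],z).round(1))
E
```

```text
full [[ 630.8 -206.    65. ]]
empty [[ 458.2 -230.1   65. ]]
plate [[ 501.3 -407.    18. ]]
knobtop [[ 502.  -405.3   60. ]]
```

Request:
{"api": "send_rows", "payload": {
  "plan": [
    [45,17,0,0,0,0,85],
    [45,17,0,0,0,0,85],
    [45,17,0,0,0,0,85],
    [45,17,0,0,0,0,85],
    [45,17,0,0,0,0,85],
    [45,17,0,0,0,0,85],
    [35,12,0,0,0,0,85],
    [0,0,0,0,0,0,85]
  ]
}}

```text
time_s: 0.9
eef_pos: [463.9, -411.3, 212.8]
tool_rot: [[0.958, 0.288, 0.001], [0.288, -0.958, 0.001], [0.001, -0.001, -1.0]]
force: [0.3, -0.5, 0.1]
finger_gap: 0.996
grasp_force: 0.0
```

```bash
python3 - <<'E'
from cell import *
from h import *
c=camera("wrist"); np.savez("w1.npz",**c); cv2.imwrite("pics/w1.png",c["image"][:,:,::-1])
print((-c["R"].T@c["t"]).round(), c["R"].round(2).tolist(), pr(c,[501.5,-406,60]),pr(c,[501.3,-407,18]),pr(c,[631,-206,65]))
print(get_state()["eef_pos"])
E
```

```text
[ 534. -391.  373.] [[0.29, -0.96, -0.0], [-0.92, -0.28, 0.29], [-0.27, -0.08, -0.96]] [324.2 144.4] [324.4 140.5] [133.5 -82.8]
[ 461.66839257 -412.23975864  212.79471041]
```

View pics/w1.png

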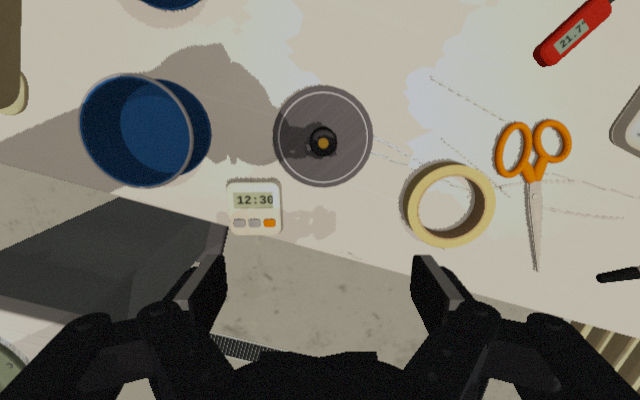

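Wrist view: knob top at (323,142), plate centre near (323,135), the empty tin clear to the left, and the tape and timer low. I'll measure the plate and the knob top in this view.

```bash
python3 - <<'E'
from h import *
c=dict(np.load("w1.npz")); hsv=cv2.cvtColor(c["image"],cv2.COLOR_RGB2HSV)
for th in (110,140):
    m=cv2.inRange(hsv,(0,0,0),(180,60,th)); 
    k=blob(m,(323,136),54); print("plate",circ(c,k,18),cv2.fitEllipse(k))
m=cv2.inRange(hsv,(8,120,80),(30,255,255)); k=blob(m,(323,142),12); print("knobtop dot",ray(c,cv2.fitEllipse(k)[0],60),cv2.fitEllipse(k)[0])
print(ray(c,[323,135.5],18))
E
```

```text
plate (array([ 503. , -403.7]), np.float64(109.3), [array([ 502.5, -403.8]), np.float64(55.7)]) ((322.0098571777344, 135.98892211914062), (99.06047821044922, 99.92770385742188), 4.6519246101379395)
plate (array([ 502.9, -403.4]), np.float64(110.9), [array([ 501.4, -403.3]), np.float64(57.2)]) ((321.7276611328125, 135.87950134277344), (100.81022644042969, 101.11406707763672), 72.5078353881836)
knobtop dot [[ 502.6083627  -404.36034663   60.        ]] (322.9158630371094, 142.83514404296875)
[[ 506.10888202 -403.94293514   18.        ]]
```

Both views agree on a lid centre of about (502.5, -404.5), and the plate measures 111 mm across against 112 mm given.

Request:
{"api": "send_rows", "payload": {
  "plan": [
    [21,4,0,0,0,0,85],
    [21,4,0,0,0,0,85],
    [0,0,-35,0,0,0,85],
    [0,0,-35,0,0,0,85],
    [0,0,-30,0,0,0,85],
    [0,0,0,0,0,0,85],
    [0,0,0,0,0,0,85]
  ]
}}

```text
time_s: 1.65
eef_pos: [500.9, -406.1, 113.8]
tool_rot: [[0.96, 0.281, -0.001], [0.281, -0.96, 0.001], [-0.001, -0.001, -1.0]]
force: [0.5, -0.2, 0.2]
finger_gap: 0.991
grasp_force: 0.0
```

```bash
python3 - <<'E'
from cell import *
from h import *
c=camera("wrist"); cv2.imwrite("pics/w2.png",c["image"][:,:,::-1])
hsv=cv2.cvtColor(c["image"],cv2.COLOR_RGB2HSV)
p=pr(c,[502.5,-404.5,60]); m=cv2.inRange(hsv,(8,120,80),(30,255,255))
try: k=blob(m,p,30); q=cv2.minEnclosingCircle(k)[0]; print(p,q,ray(c,q,60))
except Exception as e: print(p,e)
s=get_state(); print(s["eef_pos"],s["force"])
E
```

```text
[316.7 210.3] (316.8103332519531, 209.87930297851562) [[ 502.81736746 -404.50280478   60.        ]]
[ 501.87213393 -406.82851384  115.13486212] [ 0.27345156 -0.46294084 -0.4124058 ]
```

View pics/w2.png

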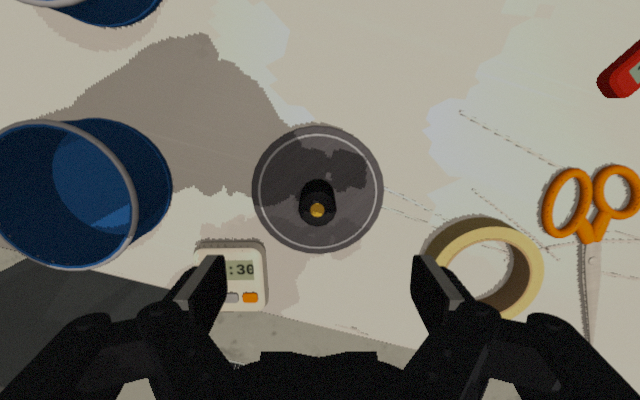

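The knob top at (317,210) matches the prediction. The knob is centred between the jaws, and the fingers pass clear of the tin and tape. Descend and grip.

Request:
{"api": "send_rows", "payload": {
  "plan": [
    [1,2,-20,0,0,0,85],
    [0,0,-20,0,0,0,85],
    [0,0,-20,0,0,0,85],
    [0,0,-15,0,0,0,85],
    [0,0,-6,0,0,0,85],
    [0,0,0,0,0,0,60],
    [0,0,0,0,0,0,45],
    [0,0,0,0,0,0,36]
  ]
}}

```text
time_s: 2.5
eef_pos: [503.7, -404.4, 33.9]
tool_rot: [[0.959, 0.282, 0.001], [0.282, -0.959, -0.001], [0.001, 0.002, -1.0]]
force: [0.6, -0.2, -0.3]
finger_gap: 0.506
grasp_force: 0.0
```

Request:
{"api": "send_rows", "payload": {
  "plan": [
    [0,0,0,0,0,0,30],
    [0,0,0,0,0,0,26],
    [0,0,0,0,0,0,20],
    [0,0,0,0,0,0,20],
    [0,0,0,0,0,0,20]
  ]
}}

```text
time_s: 3.0
eef_pos: [503.5, -404.1, 33.9]
tool_rot: [[0.959, 0.282, 0.001], [0.282, -0.959, -0.001], [0.001, 0.001, -1.0]]
force: [-1.0, 1.4, 5.3]
finger_gap: 0.29
grasp_force: 58.6
```

Gripped at 58 N. Lift.

Request:
{"api": "send_rows", "payload": {
  "plan": [
    [0,0,6,0,0,0,20],
    [0,0,15,0,0,0,20],
    [0,0,25,0,0,0,20],
    [0,0,25,0,0,0,20],
    [0,0,25,0,0,0,20],
    [0,0,10,0,0,0,20],
    [0,0,0,0,0,0,20],
    [0,0,0,0,0,0,20]
  ]
}}

```text
time_s: 3.8
eef_pos: [502.7, -403.3, 138.0]
tool_rot: [[0.959, 0.282, -0.001], [0.282, -0.959, 0.001], [-0.001, -0.001, -1.0]]
force: [-0.4, 0.9, -1.9]
finger_gap: 0.29
grasp_force: 59.1
```

```bash
python3 - <<'E'
from cell import *
from h import *
s=get_state(); print(s["eef_pos"],s["force"],s["wrist_torque"],s["grasp_force"],s["finger_gap"])
a=camera("side"); cv2.imwrite("pics/s2.png",cv2.resize(a["image"][60:260,220:440],None,fx=3,fy=3)[:,:,::-1])
c=camera("top"); np.savez("top2.npz",**c)
e=s["eef_pos"]; print(pr(a,[e[0],e[1],e[2]+5]))
# rim of full tin from wrist view
w=camera("wrist"); np.savez("w3.npz",**w); cv2.imwrite("pics/w3.png",w["image"][:,:,::-1])
E
```

```text
[ 502.67733678 -403.33946494  137.99905766] [-0.44940793  0.90128746 -1.9419305 ] [ 0.01274048 -0.04153707  0.01664851] 59.075583815574646 0.29049693050182235
[338.1 149.6]
```

View pics/s2.png

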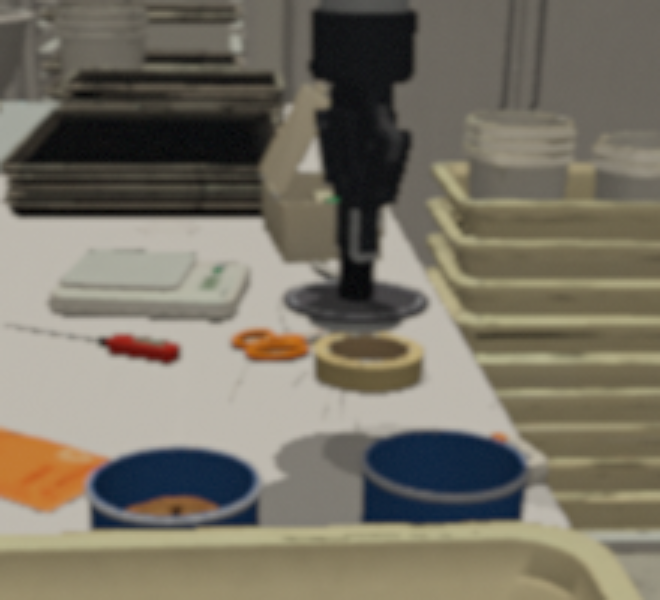

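The lid hangs level at crop (355,300), well above the rims, and the tins are unmoved. I'll move toward the loaded tin and measure its rim from nearby.

Request:
{"api": "send_rows", "payload": {
  "plan": [
    [10,15,0,0,0,0,20],
    [12,30,0,0,0,0,20],
    [12,30,0,0,0,0,20],
    [8,20,0,0,0,0,20],
    [0,8,0,0,0,0,20],
    [0,0,0,0,0,0,20],
    [0,0,0,0,0,0,20]
  ]
}}

```text
time_s: 4.65
eef_pos: [544.9, -301.0, 138.5]
tool_rot: [[0.959, 0.282, -0.0], [0.282, -0.959, -0.0], [-0.0, 0.0, -1.0]]
force: [-0.4, -0.0, -1.9]
finger_gap: 0.295
grasp_force: 59.2
```

```bash
python3 - <<'E'
from cell import *
from h import *
s=get_state(); print(s["eef_pos"])
w=camera("wrist"); np.savez("w4.npz",**w); cv2.imwrite("pics/w4.png",w["image"][:,:,::-1])
print(pr(w,[631,-205.5,65]))
E
```

```text
[ 544.89111551 -300.9768674   138.4724255 ]
[218.4  50.2]
```

View pics/w4.png

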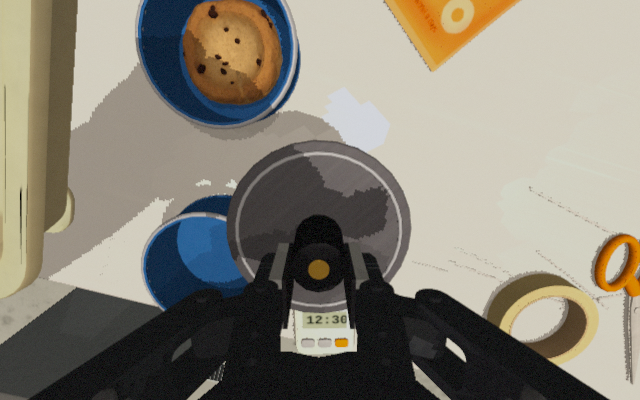

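The loaded tin's rim runs from about (136,45) on the left to (220,128) at the bottom and (295,40) on the right. I'll fit the interior's edge.

```bash
python3 - <<'E'
from h import *
w=dict(np.load("w4.npz")); im=w["image"]; hsv=cv2.cvtColor(im,cv2.COLOR_RGB2HSV)
m=cv2.inRange(hsv,(95,130,0),(125,255,255))|cv2.inRange(hsv,(5,90,0),(25,255,255)); m[:,330:]=0; m[140:]=0
m=cv2.morphologyEx(m,cv2.MORPH_OPEN,np.ones((3,3)))
n,lab,st,ce=cv2.connectedComponentsWithStats(m)
for i in range(1,n):
    if st[i,4]>300: print(i,st[i])
i=1+np.argmax(st[1:,4]); k=blob((lab==i).astype(np.uint8)*255,(218,50),200)
h=cv2.convexHull(k); k=k[(k[:,0,1]>2)]
d=np.array([cv2.pointPolygonTest(h,(float(a),float(b)),True) for a,b in k[:,0]]); k=k[d<2]
print(circ(w,k,65)); v=im.copy(); v[k[:,0,1],k[:,0,0]]=(255,0,0)
q=ray(w,k[:,0],65)[:,:2]; r=np.hypot(*(q-circ(w,k,65)[0]).T);print(r.std())
cv2.imwrite("pics/f4.png",cv2.resize(v[:150,100:330],None,fx=3,fy=3,interpolation=cv2.INTER_NEAREST)[:,:,::-1])
E
```

```text
3 [  138     0   155   125 15744]
28 [  32   58   41   82 1918]
(array([ 633.2, -203.1]), np.float64(102.6), [array([ 633.1, -203. ]), np.float64(51.7)])
0.26625513779072874
```

View pics/f4.png

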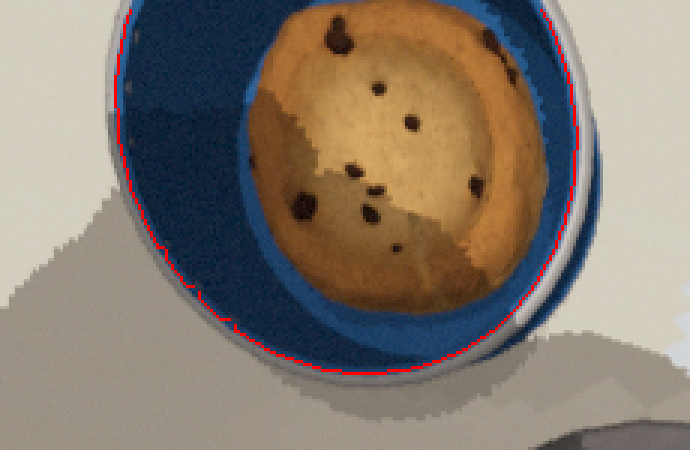

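The fit follows the rim: centre (633, -203), 102.6 mm across, 0.3 mm residual. That agrees with the top view within 3 mm. Go over it.

Request:
{"api": "send_rows", "payload": {
  "plan": [
    [12,14,0,0,0,0,20],
    [20,22,0,0,0,0,20],
    [20,22,0,0,0,0,20],
    [20,22,0,0,0,0,20],
    [11,12,0,0,0,0,20],
    [5,6,0,0,0,0,20],
    [0,0,0,0,0,0,20],
    [0,0,0,0,0,0,20]
  ]
}}

```text
time_s: 5.5
eef_pos: [632.4, -203.5, 138.5]
tool_rot: [[0.96, 0.281, -0.001], [0.281, -0.96, -0.0], [-0.001, 0.0, -1.0]]
force: [0.4, -0.2, -1.4]
finger_gap: 0.29
grasp_force: 59.2
```

```bash
python3 - <<'E'
from cell import *
from h import *
s=get_state(); e=s["eef_pos"]; print(e)
w=camera("wrist"); hsv=cv2.cvtColor(w["image"],cv2.COLOR_RGB2HSV)
p=pr(w,[e[0],e[1],e[2]+26]); k=blob(cv2.inRange(hsv,(8,120,80),(30,255,255)),p,25); q=cv2.minEnclosingCircle(k)[0]
print("knob top",p,q,ray(w,q,e[2]+26))
E
```

```text
[ 632.44154672 -203.49330573  138.53063568]
knob top [317.9 267.5] (318.4560546875, 269.1044006347656) [[ 631.71600284 -203.97781483  164.53063568]]
```

Request:
{"api": "send_rows", "payload": {
  "plan": [
    [1,1,-8,0,0,0,20],
    [0,0,-14,0,0,0,20],
    [0,0,-10,0,0,0,20],
    [0,0,-6,0,0,0,20],
    [0,0,-6,0,0,0,20],
    [0,0,-4,0,0,0,20],
    [0,0,0,0,0,0,20],
    [0,0,0,0,0,0,20]
  ]
}}

```text
time_s: 6.35
eef_pos: [634.3, -201.8, 90.9]
tool_rot: [[0.959, 0.282, 0.0], [0.282, -0.959, -0.0], [0.0, 0.0, -1.0]]
force: [-0.9, 0.2, -1.8]
finger_gap: 0.291
grasp_force: 59.2
```

Request:
{"api": "send_rows", "payload": {
  "plan": [
    [0,0,-1.5,0,0,0,20],
    [0,0,-1.5,0,0,0,20],
    [0,0,0,0,0,0,20],
    [0,0,0,0,0,0,20]
  ]
}}

```text
time_s: 6.75
eef_pos: [634.1, -201.7, 87.7]
tool_rot: [[0.959, 0.282, 0.0], [0.282, -0.959, 0.0], [0.0, 0.0, -1.0]]
force: [0.0, 0.4, -0.9]
finger_gap: 0.29
grasp_force: 59.2
```

Request:
{"api": "send_rows", "payload": {
  "plan": [
    [0,0,-1.5,0,0,0,20],
    [0,0,0,0,0,0,20],
    [0,0,0,0,0,0,20]
  ]
}}

```text
time_s: 7.05
eef_pos: [634.0, -201.7, 86.1]
tool_rot: [[0.959, 0.282, -0.0], [0.282, -0.959, 0.0], [-0.0, -0.0, -1.0]]
force: [0.3, 0.4, -1.2]
finger_gap: 0.287
grasp_force: 59.2
```

Request:
{"api": "send_rows", "payload": {
  "plan": [
    [0,0,-1,0,0,0,20],
    [0,0,0,0,0,0,20],
    [0,0,0,0,0,0,20]
  ]
}}

```text
time_s: 7.35
eef_pos: [634.0, -201.7, 85.1]
tool_rot: [[0.959, 0.282, -0.0], [0.282, -0.959, 0.0], [-0.0, -0.0, -1.0]]
force: [0.6, 0.1, -1.2]
finger_gap: 0.285
grasp_force: 59.2
```

Request:
{"api": "send_rows", "payload": {
  "plan": [
    [0,0,-1,0,0,0,20],
    [0,0,0,0,0,0,20],
    [0,0,0,0,0,0,20]
  ]
}}

```text
time_s: 7.65
eef_pos: [634.1, -201.7, 84.9]
tool_rot: [[0.959, 0.282, 0.0], [0.282, -0.959, -0.0], [0.0, 0.0, -1.0]]
force: [-2.6, 0.4, 4.9]
finger_gap: 0.288
grasp_force: 59.7
```

Contact at TCP z 84.9 with about 6 N, right where the lid should be home (84.9 predicted). Release and check before retreating.

Request:
{"api": "send_rows", "payload": {
  "plan": [
    [0,0,0,0,0,0,28],
    [0,0,0,0,0,0,32],
    [0,0,0,0,0,0,40],
    [0,0,0,0,0,0,60],
    [0,0,0,0,0,0,85],
    [0,0,0,0,0,0,85],
    [0,0,0,0,0,0,85]
  ]
}}

```text
time_s: 8.35
eef_pos: [634.1, -201.7, 84.1]
tool_rot: [[0.959, 0.282, -0.0], [0.282, -0.959, 0.0], [-0.0, -0.0, -1.0]]
force: [-0.0, 0.9, 0.5]
finger_gap: 0.993
grasp_force: 0.0
```

Request:
{"api": "send_rows", "payload": {
  "plan": [
    [0,0,10,0,0,0,85],
    [0,0,25,0,0,0,85],
    [0,0,35,0,0,0,85],
    [0,0,35,0,0,0,85],
    [0,0,25,0,0,0,85],
    [-20,-30,0,0,0,0,85],
    [-20,-30,0,0,0,0,85],
    [0,0,0,0,0,0,85]
  ]
}}

```text
time_s: 9.15
eef_pos: [592.3, -265.2, 215.5]
tool_rot: [[0.961, 0.278, 0.0], [0.278, -0.961, -0.002], [-0.0, 0.002, -1.0]]
force: [0.6, 0.3, 1.1]
finger_gap: 0.995
grasp_force: 0.0
```

```bash
python3 - <<'E'
from cell import *
from h import *
a=camera("side"); w=camera("wrist"); print(pr(w,[633,-203,69]),pr(w,[633,-203,111]),get_state()["force"])
hsv=cv2.cvtColor(w["image"],cv2.COLOR_RGB2HSV)
p=pr(w,[633,-203,111]); k=blob(cv2.inRange(hsv,(8,120,80),(30,255,255)),p,25); print("knob top",ray(w,cv2.minEnclosingCircle(k)[0],111))
v=np.vstack([cv2.resize(a["image"][160:260,200:430],(640,278)),cv2.resize(w["image"],(480,300))[:, :480].copy() if 0 else cv2.copyMakeBorder(cv2.resize(w["image"],(480,300)),0,0,80,80,cv2.BORDER_CONSTANT)])
cv2.imwrite("pics/end.png",v[:,:,::-1])
E
```

```text
[268.5 126.5] [260.7 129.6] [-0.43046194  0.41778462  0.26079639]
knob top [[ 634.11206837 -201.7078637   111.        ]]
```

View pics/end.png

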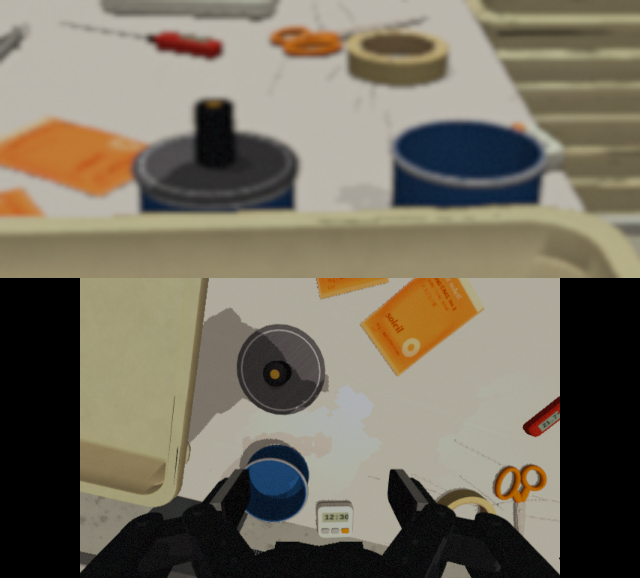

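The lid sits level and centred on the loaded tin: knob top at (634,-202) against the tin's (633,-203). The empty tin is open and unmoved, and the gripper is clear.

```bash
python3 -c "
from cell import *
print(hand_in())"
```

```text
the job is handed in; nothing more can be done
None
```

The lid is on the loaded tin, level, released and about 2 mm off the tin's axis, with the empty tin left open; the job is handed in, but no verdict came back.

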